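Sort the kitchen worktop by kind

ROBOT

A 6-joint arm with a two-finger parallel gripper is mounted at the origin on a cart in front of the work surface, level with it; the furniture and walls round the work are solid. World frame = base frame: x ahead of the robot, y to its left, z up, the work surface at z = 0. Lengths are in m, angles in rad, forces in N, time in s.
With the tool pointing down it reaches from about 0.375 to 0.925 m from the base axis. Payload 5.7 kg.
Tool frame: the origin (TCP) lies on the mounting face of the last link; the fingertips stand 173 mm ahead of it and the grasp point (between the pads) lies 155 mm ahead of it; z points along the fingers, y is the line along which they close (so a half turn about z gives the same grasp; the last joint's range is limited). The gripper opens to 85 mm and grips with 20 to 120 N. Pads are 22 mm wide; open, the fingers measure 114 mm over their backs; the gripper's body (76 mm by 85 mm) begins 54 mm behind the grasp point. The pads swing forward as they close: fully open they stand 13 mm farther back than shut.
Start: joints at [-0.115, 0.359, 1.51, -0, 1.272, -0.115], TCP at [0.6, -0, 0.405] pointing down, gripper open.
Joint ranges: [-2.97, 2.97], [-1.01, 2.36], [0.21, 2.38], [-0.96, 4.11], [0.2, 2.71], [-2.98, 2.98]. Speed limits (rad/s): [2.39, 2.39, 3.14, 3.14, 3.14, 3.14].

INTERFACE

Orientations are given as a rotation vector (axis times angle).
In Python, from bench import manip, viewer, finish_job gives the robot as it stands. The module is installed in compiled form; this text tells all that it offers.
- The arm moves only by the tool play_rows, never from a script. Its argument "moves" is a list of rows, each an object with "travel": the shift along the world's x, y, z in mm, a list of three; "rotation": the turn, a rotation vector about the world's x, y, z in degrees, a list of three; "hand": the closure in counts, from 0 (fully open) to 255 (shut). A call has 1 to 10 rows; each row is the pose to reach, as a shift and turn from the pose commanded when the call began; what a row does not reach only later rows make up. A row lasts 1/10 s, in which the tool goes at most 50 mm and 8.59 degrees, less where a joint would pass 70% of its speed; a pose out of reach is approached as far as the arm can. A call with a gripper value outside its range is refused whole. The fingers move at their own pace and stop on an object; "newtons" is the grip in N (left out, the last holds). Time passes only in rows, so rows that repeat a pose let the fingers close. It gives the time, the measured TCP pose, the force, the opening and the grip force at its end, in the units of the state.
- manip.sense(): the state, without advancing time (a new reading comes with each control period).
- viewer.capture(name): name is "scene" or "side" or "wrist"; returns a dict with "img" (480x640x3 uint8, blue, green, red), "mtx" (3x3 intrinsics, pixels), "rvec" (rotation vector, rad) and "tvec" (3), from world to camera coordinates, as OpenCV has them. Camera axes: x right, y down, z forward; pixel columns grow to the right and rows downward; lengths in m; the calibration is good to about 2 mm. A picture is of the moment at which its call begins. There is no depth.
- finish_job(): hands the job in; it is judged then, once.
The state is a dict: "time": time; "qpos": joint angles; "qvel": joint speeds; "joint_torque": joint torques, N m; "ee_pos": TCP position; "eef_rot": TCP orientation; "contact_force": force on the tool from outside, world axes, zero at the start; "torque": the same for the moment, N m; "gripper_width": finger opening in m; "grip_force": force on a finger pad.
Only numpy, scipy, OpenCV 4.12 (cv2) and the standard library are available. Lean on these libraries where they do the work, as an engineer would, in place of code of your own. Each camera call takes 0.05 s, during which the arm holds its last target. There are 200 camera calls.

TASK

Tidy away by kind the five things standing in a row along the front of the worktop: stand the two spice jars upright in the dark wooden crate, one in each compartment; put the garlic, not upside down, in the pale slatted crate; and lay the matchbox and the kitchen timer flat in the grey tray, one in each compartment, the right way up. Set each thing down rather than dropping it, let go of everything, and leave the salt shaker and the mug at the two ends where they stand.

Things in the scene. Friction and masses are not known exactly. Their poses are not given: they have to be found in the camera images.
- green_jar: Small glass spice jar with a dark green cap, standing upright. 46 mm diameter, 106 mm tall, cap from 85 mm up, about 0.11 kg. Origin: centre of its underside, z up. The five things to sort stand in a loose row near the front edge, in any order; similar jars, mug and red timer far back at the right wall are room decor.
- white_jar: Small glass spice jar with a whitish cap, standing upright. 44 mm diameter, 109 mm tall, cap from 88 mm up, about 0.11 kg. Origin: centre of its underside, z up. 
- garlic: Whole garlic bulb, pale pinkish white, stem up. 56 mm diameter at its widest, 56 mm tall, about 0.035 kg. Origin: centre of its underside, z up. 
- match_box: Matchbox lying flat, red edge and picture on a cream box. 54 (x) x 62 (y) x 16 (z) mm, about 0.02 kg; turned up to 0.4 rad. Origin: centre of its underside, x along its 54 mm side.
- timer: Round wind-up kitchen timer, red top with a light dial over a white base, standing on its base. 62 mm diameter, 43 mm tall, about 0.11 kg. Origin: centre of its underside, z up. 
- spice_crate: Dark wooden spice crate with one divider; two equal open compartments side by side along its y. 78 (x) x 150 (y) x 40 (z) mm outside; walls, floor and divider 6 mm thick; each compartment 66 x 66 mm inside, centred at y = +36 and -36 mm. Fixed; the three containers swap places between starts, yaw up to 0.3 rad. Origin: centre of its underside.
- veg_crate: Pale wooden vegetable crate with slatted sides, open on top, a single compartment. 120 (x) x 130 (y) x 40 (z) mm outside, walls and floor 5 mm thick. Fixed; the three containers swap places between starts, yaw up to 0.3 rad. Origin: centre of its underside.
- oddments_tray: Shallow grey plastic oddments tray with one divider; two equal open compartments side by side along its y. 128 (x) x 172 (y) x 18 (z) mm outside; walls, floor and divider 4 mm thick; each compartment 120 (x) x 80 (y) mm inside, centred at y = +42 and -42 mm. Fixed; the three containers swap places between starts, yaw up to 0.3 rad. Origin: centre of its underside.
- salt: Bystander: salt shaker with a blue cap, 67 mm diameter, 136 mm tall, loose, left of the work. Leave it alone. Origin: centre of its underside, z up. 
- mug: Bystander: green and white mug with a handle, 78 mm diameter (109 mm with handle), 101 mm tall, loose, right of the work. Leave it alone. Origin: centre of the underside of its extent, z up.
There are look-alikes about, which are no part of the job. Leave any purple look-alike of the garlic alone.

How it is judged:
At the end, for the whole second after the job is handed in: Jars upright on the dark crate's floor, matchbox and timer flat and right way up on the grey tray's floor (undersides within 6 mm of it, tilt under 0.12 rad), each pair one on either side of the divider; garlic inside the pale crate, not on its rim; all released and at rest (under 0.03 m/s) (x of green_jar in the frame of spice_crate between -0.022 and 0.022 m and y of green_jar in the frame of spice_crate between -0.06 and 0.06 m and z of green_jar in the frame of spice_crate between -0.002 and 0.012 m and angle between each of green_jar, white_jar, match_box, timer's own z axis and vertical below 0.12 rad and x of white_jar in the frame of spice_crate between -0.022 and 0.022 m and y of white_jar in the frame of spice_crate between -0.06 and 0.06 m and z of white_jar in the frame of spice_crate between -0.002 and 0.012 m and x of garlic in the frame of veg_crate between -0.052 and 0.052 m and y of garlic in the frame of veg_crate between -0.057 and 0.057 m and z of garlic in the frame of veg_crate between -0.002 and 0.038 m and x of match_box in the frame of oddments_tray between -0.055 and 0.055 m and y of match_box in the frame of oddments_tray between -0.075 and 0.075 m and z of match_box in the frame of oddments_tray between -0.002 and 0.01 m and x of timer in the frame of oddments_tray between -0.055 and 0.055 m and y of timer in the frame of oddments_tray between -0.075 and 0.075 m and z of timer in the frame of oddments_tray between -0.002 and 0.01 m and ((y of green_jar in the frame of spice_crate above 0 m and y of white_jar in the frame of spice_crate below 0 m) or (y of green_jar in the frame of spice_crate below 0 m and y of white_jar in the frame of spice_crate above 0 m)) and ((y of match_box in the frame of oddments_tray above 0 m and y of timer in the frame of oddments_tray below 0 m) or (y of match_box in the frame of oddments_tray below 0 m and y of timer in the frame of oddments_tray above 0 m)) and linear speed of each of green_jar, white_jar, garlic, match_box, timer below 0.03 m/s and contact force between the fingers and green_jar below 0.05 N and contact force between the fingers and white_jar below 0.05 N and contact force between the fingers and garlic below 0.05 N and contact force between the fingers and match_box below 0.05 N and contact force between the fingers and timer below 0.05 N); the robot touches nothing.
It fails at once if a thing to be sorted is dropped from more than about 4 cm, or thrown ((contact force between the fingers and green_jar below 0.01 N and linear speed of green_jar above 0.9 m/s) or (contact force between the fingers and white_jar below 0.01 N and linear speed of white_jar above 0.9 m/s) or (contact force between the fingers and garlic below 0.01 N and linear speed of garlic above 0.9 m/s) or (contact force between the fingers and match_box below 0.01 N and linear speed of match_box above 0.9 m/s) or (contact force between the fingers and timer below 0.01 N and linear speed of timer above 0.9 m/s)).
It fails at once if the salt shaker or the mug is pushed more than 2 cm or tipped (distance of any of salt, mug from where it was at the start of the episode above 0.02 m or angle between any of salt, mug's own z axis and vertical above 0.3 rad).
It also fails if it takes over 125 s, if anything falls off the work surface, if the arm or the gripper's body presses on something with over 40 N, if the wrist force passes 120 N, or if a joint passes its speed limit or range.

## Working session

There is one attempt and no reset: what is moved stays moved. The work goes in short steps, Python scripts to look and compute and a tool call to move; the robot and the scene stay as the last step left them, time stands still between calls to the robot, and variables do not carry over. Pictures are saved under pics/ and viewed, at most 17 in all, crops included, and the job is handed in when it is done.

Besides the shell and the picture viewer there is one more tool, called after ">>>" as name(argument=value, ...), one argument or row to a line, values as JSON. play_rows: Moves the arm, as the interface text tells. Its arguments: {"type":"object","properties":{"moves":{"type":"array","items":{"type":"object","properties":{"travel":{"type":"array","items":{"type":"number"}},"rotation":{"type":"array","items":{"type":"number"}},"hand":{"type":"number"}}}},"newtons":{"type":"number"}},"required":["moves"]}

```bash
mkdir -p pics; cat > h.py <<'E'
import cv2, numpy as np
from bench import manip, viewer
def cap(n, f=None):
    d=viewer.capture(n)
    if f: cv2.imwrite(f'pics/{f}.png', d['img'])
    return d
def ray(d,u,v,z):
    R=cv2.Rodrigues(np.array(d['rvec'],float))[0]; t=np.array(d['tvec'],float).ravel()
    p=cv2.undistortPoints(np.array([[[u,v]]],float),np.array(d['mtx'],float),None)[0,0]
    c=-R.T@t; w=R.T@np.array([p[0],p[1],1]); return (c+w*(z-c[2])/w[2])
def proj(d,P):
    return cv2.projectPoints(np.array(P,float).reshape(-1,1,3),np.array(d['rvec'],float),np.array(d['tvec'],float),np.array(d['mtx'],float),None)[0].reshape(-1,2)
E
python3 - <<'E'
from h import *
import pickle
o={n:cap(n,n+'0') for n in('scene','side','wrist')}
pickle.dump(o,open('o.pkl','wb'))
for n,d in o.items():
    R=cv2.Rodrigues(np.array(d['rvec'],float))[0]; print(n,-R.T@np.array(d['tvec'],float).ravel(), R[2])
print(manip.sense())
E
```

```text
scene [-0.37430974  1.08848508  0.87822818] [ 0.54924838 -0.66022081 -0.51228381]
side [0.20332067 1.50317573 0.74383681] [ 0.19171835 -0.88460489 -0.42510971]
wrist [0.60094962 0.06839107 0.37257312] [-0.00215989 -0.26989967 -0.96288603]
{'time': 0.15, 'qpos': array([-1.15140601e-01,  3.59391339e-01,  1.51119246e+00,  2.67734018e-05,
        1.27251051e+00, -1.15099928e-01]), 'qvel': array([ 0.00016162, -0.00296074, -0.00336062, -0.00044879, -0.00057745,
        0.00078893]), 'joint_torque': array([ 1.72794025e-04, -5.28028965e+01, -2.78930157e+01, -4.07995576e-04,
        8.21093854e-03, -1.54210170e-05]), 'ee_pos': array([5.99725450e-01, 4.85893537e-06, 4.04012376e-01]), 'eef_rot': array([-2.22065181e+00, -2.22054398e+00,  1.43325488e-03]), 'contact_force': array([0.00409919, 0.26778093, 0.51850178]), 'torque': array([-0.0030478 ,  0.0364153 ,  0.03542228]), 'grip_force': 0.0, 'gripper_width': 0.08558592224885886}
```

View pics/scene0.png

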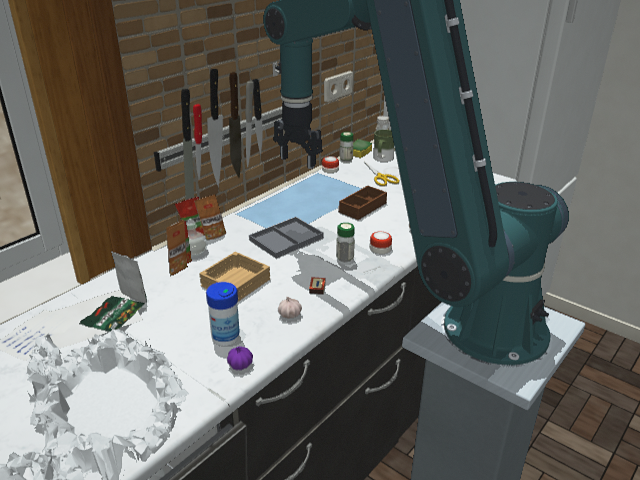

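View pics/side0.png

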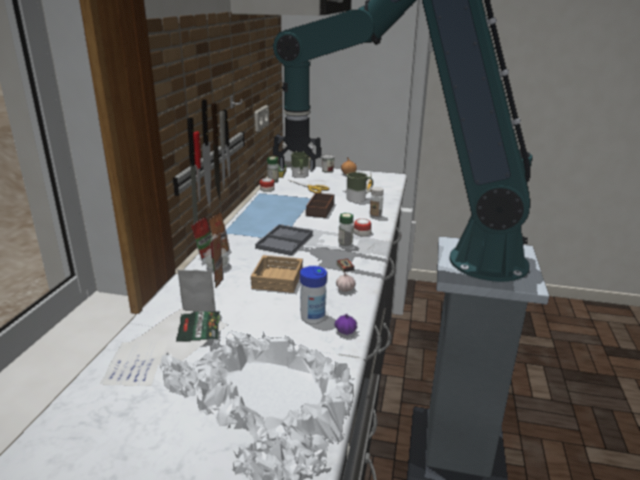

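View pics/wrist0.png

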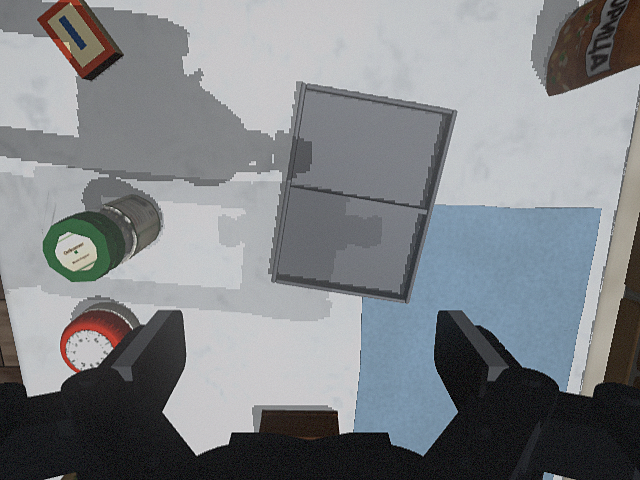

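The scene and side views show the row from left to right: salt (222,315), garlic (289,308), matchbox (317,285), green jar (345,245), timer (380,241), then the white jar and the mug. Behind them are the pale crate (235,275), grey tray (286,236) and dark crate (362,202). The purple bulb at (240,357) is the look-alike. The wrist view shows the tray, matchbox, green jar and timer clearly, so I'll look right and then left with it.

>>> play_rows(
  moves=[
    {"travel": [0,-50,0],"hand": 0},
    {"travel": [0,-100,0],"hand": 0},
    {"travel": [0,-150,0],"hand": 0},
    {"travel": [0,-200,0],"hand": 0},
    {"travel": [0,-240,0],"hand": 0},
    {"travel": [0,-240,0],"hand": 0},
    {"travel": [0,-240,0],"hand": 0},
  ],
)

```text
invalid input at $.moves[0]: expected keys travel, rotation, hand
```

```bash
python3 - <<'E'
from h import *
import pickle
o=pickle.load(open('o.pkl','rb')); o['wR']=cap('wrist','wR'); pickle.dump(o,open('o.pkl','wb'))
print(manip.sense()['ee_pos'])
E
```

```text
[5.99798953e-01 5.45977385e-06 4.04167820e-01]
```

>>> play_rows(
  moves=[
    {"travel": [0,50,0],"hand": 0},
    {"travel": [0,100,0],"hand": 0},
    {"travel": [0,150,0],"hand": 0},
    {"travel": [0,200,0],"hand": 0},
    {"travel": [0,250,0],"hand": 0},
    {"travel": [0,300,0],"hand": 0},
    {"travel": [0,350,0],"hand": 0},
    {"travel": [0,400,0],"hand": 0},
    {"travel": [0,400,0],"hand": 0},
    {"travel": [0,400,0],"hand": 0},
  ],
)

```text
invalid input at $.moves[0]: expected keys travel, rotation, hand
```

```bash
python3 - <<'E'
from h import *
import pickle
o=pickle.load(open('o.pkl','rb')); o['wL']=cap('wrist','wL'); pickle.dump(o,open('o.pkl','wb'))
print(manip.sense()['ee_pos'],manip.sense()['eef_rot'])
E
```

```text
[5.99853389e-01 7.02366469e-06 4.04271776e-01] [-2.22091424e+00 -2.22101261e+00  9.07576050e-04]
```

View pics/wR.png

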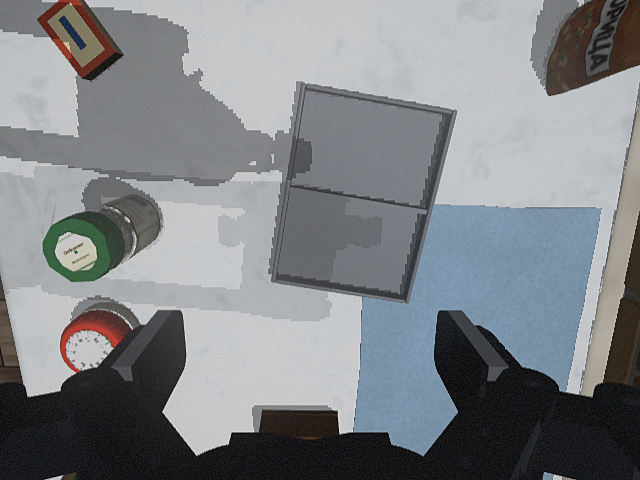

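View pics/wL.png

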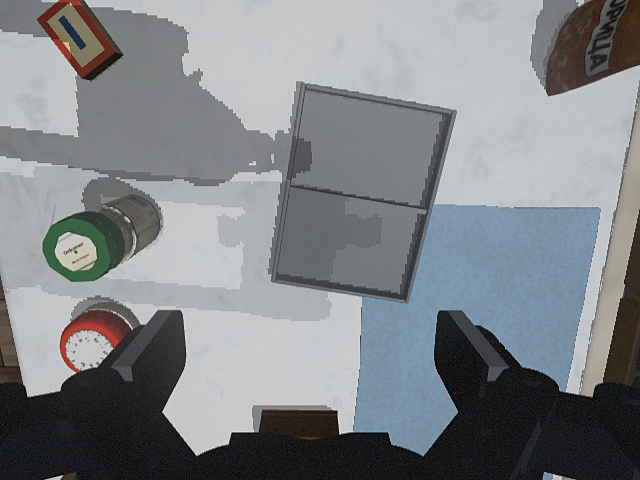

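The move calls were refused because every row needs a rotation, so both pictures repeat the first wrist view. I'll retry with all three keys.

>>> play_rows(
  moves=[
    {"travel": [-10,-50,0],"rotation": [0,0,0],"hand": 0},
    {"travel": [-20,-95,0],"rotation": [0,0,0],"hand": 0},
    {"travel": [-30,-140,0],"rotation": [0,0,0],"hand": 0},
    {"travel": [-40,-185,0],"rotation": [0,0,0],"hand": 0},
    {"travel": [-50,-220,0],"rotation": [0,0,0],"hand": 0},
    {"travel": [-50,-220,0],"rotation": [0,0,0],"hand": 0},
    {"travel": [-50,-220,0],"rotation": [0,0,0],"hand": 0},
  ],
)

```text
time: 0.95
ee_pos: [0.5497, -0.2206, 0.4045]
eef_rot: [-2.223, -2.219, -0.001]
contact_force: [-0.1, 0.9, 0.2]
gripper_width: 0.0855
grip_force: 0.0
```

```bash
python3 - <<'E'
from h import *
import pickle
o=pickle.load(open('o.pkl','rb')); o['wR']=cap('wrist','wR2'); pickle.dump(o,open('o.pkl','wb'))
print(manip.sense()['ee_pos'])
E
```

```text
[ 0.54992234 -0.21968391  0.404492  ]
```

>>> play_rows(
  moves=[
    {"travel": [0,45,0],"rotation": [0,0,0],"hand": 0},
    {"travel": [0,90,0],"rotation": [0,0,0],"hand": 0},
    {"travel": [0,135,0],"rotation": [0,0,0],"hand": 0},
    {"travel": [0,180,0],"rotation": [0,0,0],"hand": 0},
    {"travel": [0,225,0],"rotation": [0,0,0],"hand": 0},
    {"travel": [0,270,0],"rotation": [0,0,0],"hand": 0},
    {"travel": [0,315,0],"rotation": [0,0,0],"hand": 0},
    {"travel": [0,360,0],"rotation": [0,0,0],"hand": 0},
    {"travel": [0,360,0],"rotation": [0,0,0],"hand": 0},
    {"travel": [0,360,0],"rotation": [0,0,0],"hand": 0},
  ],
)

```text
time: 2.0
ee_pos: [0.5492, 0.1423, 0.4046]
eef_rot: [-2.216, -2.227, 0.001]
contact_force: [0.1, -0.4, 0.2]
gripper_width: 0.0853
grip_force: 0.0
```

```bash
python3 - <<'E'
from h import *
import pickle
o=pickle.load(open('o.pkl','rb')); o['wL']=cap('wrist','wL2'); pickle.dump(o,open('o.pkl','wb'))
print(manip.sense()['ee_pos'],manip.sense()['eef_rot'])
E
```

```text
[0.54942922 0.14105546 0.4045634 ] [-2.21837955e+00 -2.22444857e+00  1.06461625e-03]
```

View pics/wR2.png

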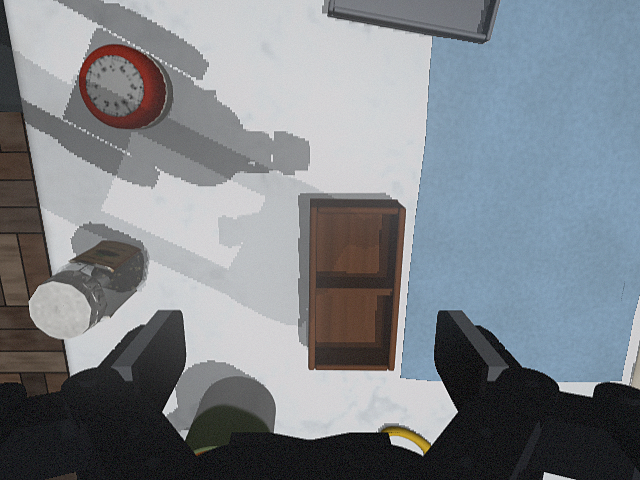

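View pics/wL2.png

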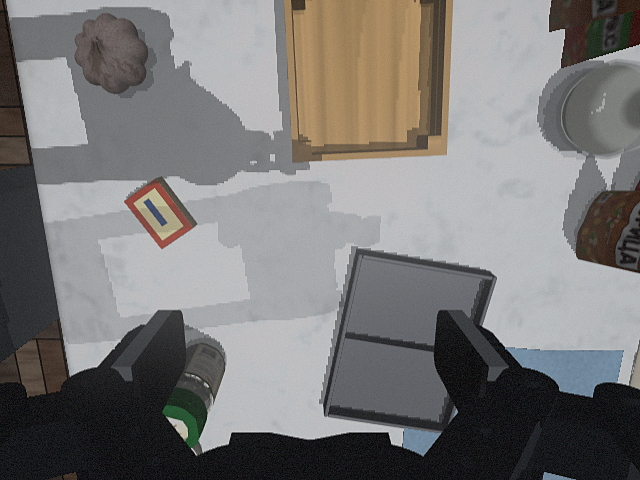

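The right view shows the timer (123,86), the white cap (60,308) and the dark crate's rim corners at (310,199), (405,207), (390,370) and (308,370). The left view shows the garlic (111,53), the matchbox top at (125,202), (158,178), (194,221) and (163,247), and the pale crate's near rim from (293,162) to (447,154). Next I'll turn these into world positions.

```bash
python3 - <<'E'
from h import *
import pickle
np.set_printoptions(precision=4,suppress=True)
o=pickle.load(open('o.pkl','rb')); W,R,L,S=o['wrist'],o['wR'],o['wL'],o['scene']
f=lambda d,pts,z:np.array([ray(d,u,v,z)[:2] for u,v in pts])
def circ(d,lo,hi,roi,z,nm,k=1):
    x0,y0,x1,y1=roi; h=cv2.cvtColor(d['img'],cv2.COLOR_BGR2HSV)[y0:y1,x0:x1]
    m=cv2.inRange(h,lo,hi)
    if k==2: m|=cv2.inRange(h,(170,lo[1],lo[2]),(180,255,255))
    c=max(cv2.findContours(m,0,2)[0],key=cv2.contourArea); (u,v),r=cv2.minEnclosingCircle(c)
    print(nm,u+x0,v+y0,r,'->',f(d,[(u+x0,v+y0)],z))
circ(R,(0,120,60),(10,255,255),(60,20,200,150),.03,'timer',2)
circ(L,(0,0,60),(179,90,220),(70,10,150,97),.028,'garlic?')
print('white top',f(R,[(60,308)],.109),'green top',f(W,[(76,252)],.106),'garlic',f(L,[(111,54)],.028))
for nm,d,p,z in (('mb',L,[(125,202),(158,178),(194,221),(163,247)],.016),('spice',R,[(310,199),(405,207),(390,370),(308,370)],.04),
   ('tray',W,[(302,83),(456,111),(409,302),(273,281)],.018),('trayL',L,[(357,248),(495,273)],.018),('veg',L,[(293,162),(447,154),(288,0),(451,0)],.04),
   ('vegS',S,[(200,272),(238,253),(271,262),(232,286)],.04)):
    q=f(d,p,z); e=[np.linalg.norm(q[i]-q[i-1]) for i in range(len(q))]
    v=[np.degrees(np.arctan2(*(q[i]-q[i-1])[::-1])) for i in range(len(q))]
    print(nm,q.mean(0),'\n',q.tolist(),'len',np.round(e,4),'ang',np.round(v,1))
print('salt',f(S,[(225,340)],0),'mug',f(R,[(232,430)],.05))
E
```

```text
timer 120.29102325439453 85.60647583007812 43.9293327331543 -> [[ 0.4056 -0.1218]]
garlic? 109.5 53.0 58.38888168334961 -> [[0.3981 0.2632]]
white top [[ 0.3803 -0.2713]] green top [[ 0.4453 -0.0121]] garlic [[0.3991 0.2625]]
mb [0.4209 0.138 ] 
 [[0.3914659229930475, 0.14694393476931228], [0.4217645954642588, 0.16762000977709512], [0.44965303449553284, 0.1305047328091146], [0.4205398452275131, 0.10680237740628828]] len [0.0496 0.0367 0.0464 0.0375] ang [ 125.9   34.3  -53.1 -140.8]
spice [ 0.5876 -0.2875] 
 [[0.5511406383762201, -0.20826022116194384], [0.6275141994014135, -0.21491237305694272], [0.6227823082801217, -0.3634950986364963], [0.5490304681205498, -0.36336310287807994]] len [0.1551 0.0767 0.1487 0.0738] ang [ 89.2  -5.  -91.8 179.9]
tray [0.6426 0.0073] 
 [[0.5942151340125731, 0.10123406519994997], [0.7180869612204349, 0.08005225261324958], [0.6908690523319709, -0.08611346921706724], [0.5672980521700034, -0.06580414533150634]] len [0.1692 0.1257 0.1684 0.1252] ang [ 80.8  -9.7 -99.3 170.7]
trayL [0.6544 0.0959] 
 [[0.5921654111537793, 0.10729344836965313], [0.7165823409909609, 0.0845699371689562]] len [0.1265 0.1265] ang [169.6 -10.4]
veg [0.5945 0.2418] 
 [[0.5370967623282477, 0.18345202218303583], [0.656845763767222, 0.19013100768552652], [0.5342404158057891, 0.2965185059951287], [0.6497353560809288, 0.29701486499558116]] len [0.1599 0.1199 0.1623 0.1155] ang [-134.8    3.2  139.1    0.2]
vegS [0.5938 0.2447] 
 [[0.6481091666756809, 0.3147910320979531], [0.6404273506710181, 0.19150144034646943], [0.5440007521534567, 0.16736442506025262], [0.542490748336026, 0.3052190211466458]] len [0.1061 0.1235 0.0994 0.1379] ang [   5.2  -93.6 -165.9   90.6]
salt [[0.4454 0.4218]] mug [[ 0.4795 -0.419 ]]
```

>>> play_rows(
  newtons=25,
  moves=[
    {"travel": [-38,30,-8],"rotation": [0,0,0],"hand": 0},
    {"travel": [-76,60,-16],"rotation": [0,0,0],"hand": 0},
    {"travel": [-114,91,-24],"rotation": [0,0,0],"hand": 0},
    {"travel": [-150,122,-35],"rotation": [0,0,0],"hand": 0},
    {"travel": [-150,122,-80],"rotation": [0,0,0],"hand": 0},
    {"travel": [-150,122,-120],"rotation": [0,0,0],"hand": 0},
    {"travel": [-150,122,-120],"rotation": [0,0,0],"hand": 0},
    {"travel": [-150,122,-120],"rotation": [0,0,0],"hand": 0},
  ],
)

```text
time: 2.85
ee_pos: [0.4003, 0.2612, 0.2848]
eef_rot: [-2.222, -2.22, 0.003]
contact_force: [-0.4, -0.1, 0.9]
gripper_width: 0.0853
grip_force: 0.0
```

```bash
python3 - <<'E'
from h import *
d=cap('wrist','g1'); s=cap('scene')
a=d['img'];b=s['img'][200:440,180:420]
cv2.imwrite('pics/g1.png',np.hstack([cv2.resize(a,(427,320)),cv2.resize(b,(320,320))]))
print(manip.sense()['ee_pos'])
print(proj(d,[[.399,.2625,.056],[.399,.2625,.028]]),proj(s,[[.399,.2625,.056],[.399,.2625,0]]))
E
```

```text
[0.40134205 0.26182187 0.28639561]
[[305.30362984 266.09096063]
 [305.89872118 249.98506355]] [[287.85692597 295.18391521]
 [288.38862931 314.42721665]]
```

View pics/g1.png

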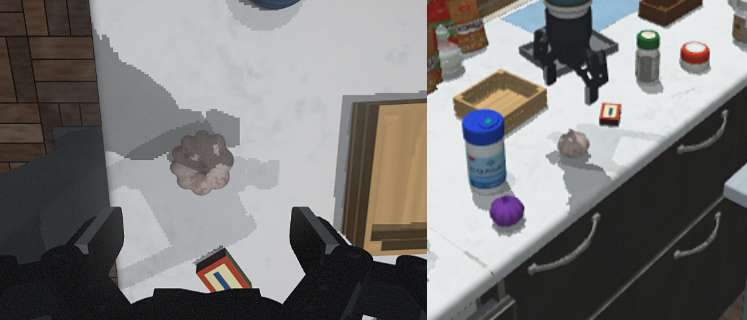

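The wrist view has the garlic at about (303,245), within 2 mm of the prediction. I'll go down and grip it.

>>> play_rows(
  newtons=25,
  moves=[
    {"travel": [0,1,-45],"rotation": [0,0,0],"hand": 0},
    {"travel": [0,1,-85],"rotation": [0,0,0],"hand": 0},
    {"travel": [0,1,-97],"rotation": [0,0,0],"hand": 0},
    {"travel": [0,1,-97],"rotation": [0,0,0],"hand": 0},
    {"travel": [0,1,-97],"rotation": [0,0,0],"hand": 255},
    {"travel": [0,1,-97],"rotation": [0,0,0],"hand": 255},
    {"travel": [0,1,-97],"rotation": [0,0,0],"hand": 255},
    {"travel": [0,1,-97],"rotation": [0,0,0],"hand": 255},
    {"travel": [0,1,-97],"rotation": [0,0,0],"hand": 255},
    {"travel": [0,1,-97],"rotation": [0,0,0],"hand": 255},
  ],
)

```text
time: 3.95
ee_pos: [0.4007, 0.2634, 0.1898]
eef_rot: [2.221, 2.221, 0.005]
contact_force: [-1.9, -1.3, 11.9]
gripper_width: 0.0518
grip_force: 23.9
```

>>> play_rows(
  moves=[
    {"travel": [0,0,30],"rotation": [0,0,0],"hand": 255},
    {"travel": [5,0,70],"rotation": [0,0,0],"hand": 255},
    {"travel": [45,-3,85],"rotation": [0,0,0],"hand": 255},
    {"travel": [90,-6,85],"rotation": [0,0,0],"hand": 255},
    {"travel": [135,-9,85],"rotation": [0,0,0],"hand": 255},
    {"travel": [175,-12,85],"rotation": [0,0,0],"hand": 255},
    {"travel": [194,-13,85],"rotation": [0,0,3],"hand": 255},
    {"travel": [194,-13,85],"rotation": [0,0,3],"hand": 255},
    {"travel": [194,-13,85],"rotation": [0,0,3],"hand": 255},
  ],
)

```text
time: 4.85
ee_pos: [0.5935, 0.2499, 0.2732]
eef_rot: [-2.164, -2.277, 0.0]
contact_force: [0.2, 0.1, -0.9]
gripper_width: 0.0512
grip_force: 26.4
```

```bash
python3 - <<'E'
from h import *
d=cap('wrist'); s=cap('scene')
a=d['img'];b=s['img'][180:340,160:320]
cv2.imwrite('pics/g2.png',np.hstack([cv2.resize(a,(427,320)),cv2.resize(b,(320,320))]))
print(manip.sense()['ee_pos'],manip.sense()['gripper_width'],manip.sense()['contact_force'])
c=np.array([.5935,.250]);
q=[[*(c+[x,y]),.04] for x in(-.06,.06) for y in(-.065,.065)]
print(proj(d,q)/1.5,(proj(s,q)-[160,180])*2)
E
```

```text
[0.59242585 0.25009151 0.27293271] 0.05089508288887819 [-1.00128701  0.72850142 -0.12610034]
[[127.91591736 248.6981877 ]
 [123.30016767  84.32391243]
 [273.60337102 255.28369375]
 [295.07077699  93.37411973]] [[218.41098445 172.68034217]
 [143.19445736 218.40613197]
 [152.69382489 140.63259658]
 [ 77.02341634 182.5272172 ]]
```

View pics/g2.png

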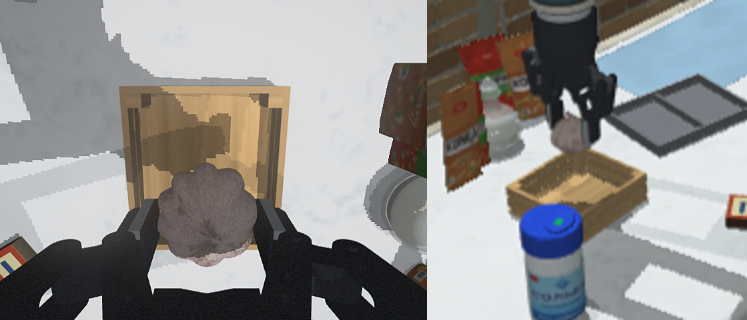

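The crate's top corners at (120,87) and (290,87) match the prediction, and the garlic is held above its middle. I'll lower it in.

>>> play_rows(
  moves=[
    {"travel": [0,0,-35],"rotation": [0,0,0],"hand": 255},
    {"travel": [0,0,-60],"rotation": [0,0,0],"hand": 255},
    {"travel": [0,0,-74],"rotation": [0,0,0],"hand": 255},
    {"travel": [0,0,-79],"rotation": [0,0,0],"hand": 255},
    {"travel": [0,0,-79],"rotation": [0,0,0],"hand": 255},
  ],
)

```text
time: 5.45
ee_pos: [0.5927, 0.2502, 0.1945]
eef_rot: [-2.161, -2.278, 0.003]
contact_force: [-0.2, 0.0, -0.6]
gripper_width: 0.051
grip_force: 26.4
```

>>> play_rows(
  moves=[
    {"travel": [0,0,0],"rotation": [0,0,0],"hand": 45},
    {"travel": [0,0,0],"rotation": [0,0,0],"hand": 45},
    {"travel": [0,0,0],"rotation": [0,0,0],"hand": 45},
    {"travel": [0,0,0],"rotation": [0,0,0],"hand": 45},
  ],
)

```text
time: 5.85
ee_pos: [0.5941, 0.2501, 0.1938]
eef_rot: [2.162, 2.279, 0.0]
contact_force: [-0.8, 0.9, -1.0]
gripper_width: 0.0703
grip_force: 0.0
```

>>> play_rows(
  moves=[
    {"travel": [0,0,40],"rotation": [0,0,0],"hand": 45},
    {"travel": [0,0,85],"rotation": [0,0,0],"hand": 45},
    {"travel": [-37,-24,100],"rotation": [0,0,8],"hand": 0},
    {"travel": [-74,-48,100],"rotation": [0,0,16],"hand": 0},
    {"travel": [-111,-72,100],"rotation": [0,0,24],"hand": 0},
    {"travel": [-148,-96,100],"rotation": [0,0,32],"hand": 0},
    {"travel": [-173,-112,100],"rotation": [0,0,32],"hand": 0},
    {"travel": [-173,-112,100],"rotation": [0,0,32],"hand": 0},
    {"travel": [-173,-112,100],"rotation": [0,0,32],"hand": 0},
  ],
)

```text
time: 6.75
ee_pos: [0.4211, 0.1378, 0.294]
eef_rot: [1.452, 2.785, 0.001]
contact_force: [0.7, -0.1, 0.2]
gripper_width: 0.0851
grip_force: 0.0
```

```bash
python3 - <<'E'
from h import *
import pickle
d=cap('wrist'); s=cap('scene'); pickle.dump((d,s),open('m.pkl','wb'))
a=d['img'];b=s['img'][180:340,190:350]
cv2.imwrite('pics/m1.png',np.hstack([cv2.resize(a,(427,320)),cv2.resize(b,(320,320))]))
print(manip.sense()['ee_pos'],manip.sense()['gripper_width'],manip.sense()['contact_force'])
print(proj(d,[[.421,.138,.016]])/1.5)
h=cv2.cvtColor(a,cv2.COLOR_BGR2HSV); m=cv2.inRange(h,(0,120,80),(12,255,255))|cv2.inRange(h,(170,120,80),(180,255,255))
c=max(cv2.findContours(m,0,2)[0],key=cv2.contourArea); r=cv2.minAreaRect(c); bx=cv2.boxPoints(r); print(r)
print([ray(d,u,v,.016)[:2].round(4).tolist() for u,v in bx],ray(d,*r[0],.016))
E
```

```text
[0.42244947 0.1383851  0.2941031 ] 0.08542089989045662 [-0.73232139 -0.48440788 -0.39227994]
[[205.01632184 160.58990733]]
((304.0, 239.5), (81.0, 58.0), 90.0)
[[0.3905, 0.1481], [0.4187, 0.1677], [0.4485, 0.1263], [0.4188, 0.1056]] [0.41874286 0.13748899 0.016     ]
```

View pics/m1.png

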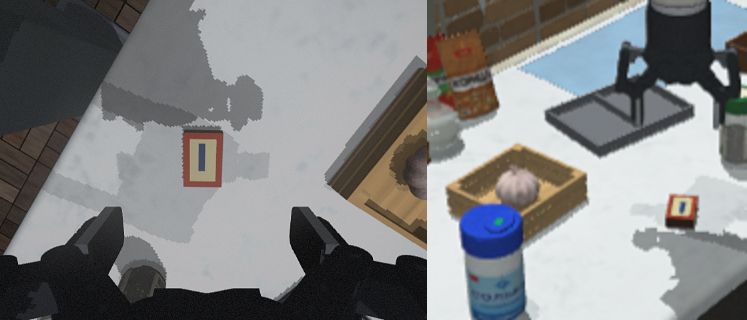

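The garlic stands upright in its crate. The matchbox is square to the fingers, with its centre at (0.419,0.138), so I'll grip it.

>>> play_rows(
  newtons=20,
  moves=[
    {"travel": [-2,0,-45],"rotation": [0,0,0],"hand": 0},
    {"travel": [-2,0,-90],"rotation": [0,0,0],"hand": 0},
    {"travel": [-2,0,-112],"rotation": [0,0,0],"hand": 0},
    {"travel": [-2,0,-118],"rotation": [0,0,0],"hand": 60},
    {"travel": [-2,0,-118],"rotation": [0,0,0],"hand": 255},
    {"travel": [-2,0,-118],"rotation": [0,0,0],"hand": 255},
    {"travel": [-2,0,-118],"rotation": [0,0,0],"hand": 255},
    {"travel": [-2,0,-118],"rotation": [0,0,0],"hand": 255},
    {"travel": [-2,0,-118],"rotation": [0,0,0],"hand": 255},
    {"travel": [-2,0,-118],"rotation": [0,0,0],"hand": 255},
  ],
)

```text
time: 7.85
ee_pos: [0.4197, 0.1382, 0.1768]
eef_rot: [1.45, 2.785, 0.003]
contact_force: [0.0, 1.6, 7.0]
gripper_width: 0.0355
grip_force: 21.3
```

>>> play_rows(
  moves=[
    {"travel": [0,0,30],"rotation": [0,0,0],"hand": 255},
    {"travel": [0,0,75],"rotation": [0,0,0],"hand": 255},
    {"travel": [38,-15,84],"rotation": [0,0,-8],"hand": 255},
    {"travel": [77,-30,84],"rotation": [0,0,-16],"hand": 255},
    {"travel": [115,-45,84],"rotation": [0,0,-24],"hand": 255},
    {"travel": [154,-60,84],"rotation": [0,0,-32],"hand": 255},
    {"travel": [192,-75,84],"rotation": [0,0,-40],"hand": 255},
    {"travel": [230,-89,84],"rotation": [0,0,-44.5],"hand": 255},
    {"travel": [230,-89,84],"rotation": [0,0,-44.5],"hand": 255},
    {"travel": [230,-89,84],"rotation": [0,0,-44.5],"hand": 255},
  ],
)

```text
time: 8.85
ee_pos: [0.6493, 0.0485, 0.2597]
eef_rot: [-2.398, -2.029, -0.0]
contact_force: [-0.8, -0.4, 0.6]
gripper_width: 0.0356
grip_force: 20.5
```

```bash
python3 - <<'E'
from h import *
d=cap('wrist'); s=cap('scene')
a=d['img'];b=s['img'][170:330,210:370]
cv2.imwrite('pics/m2.png',np.hstack([cv2.resize(a,(427,320)),cv2.resize(b,(320,320))]))
print(manip.sense()['ee_pos'],manip.sense()['gripper_width'],manip.sense()['contact_force'])
t=np.radians(-9.5);Rz=np.array([[np.cos(t),-np.sin(t)],[np.sin(t),np.cos(t)]])
q=[[*(np.array([.6426,.0073])+Rz@[x,y]),.018] for x in(-.064,.064) for y in(0,.086)]
print(proj(d,q)/1.5)
E
```

```text
[0.64764099 0.04931871 0.25948677] 0.03530737218398618 [-0.50857785  0.75275564  0.6846319 ]
[[128.12356837 222.04874597]
 [119.38220539 117.83358298]
 [282.34551654 222.02185561]
 [290.7334804  117.76223402]]
```

View pics/m2.png

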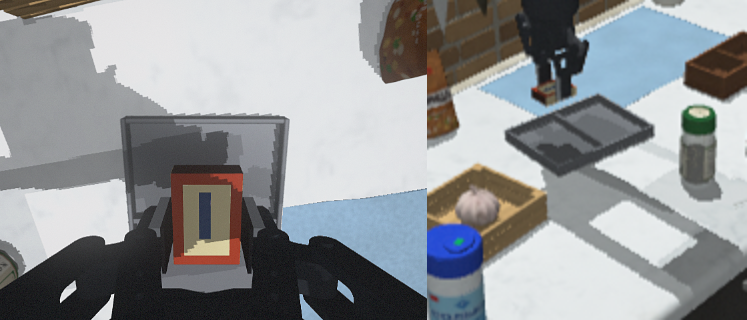

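The tray rim corners at (121,117) and (289,117) agree with the prediction, and the box hangs level. I'll set it down.

>>> play_rows(
  moves=[
    {"travel": [0,0,-35],"rotation": [0,0,0],"hand": 255},
    {"travel": [0,0,-60],"rotation": [0,0,0],"hand": 255},
    {"travel": [0,0,-74],"rotation": [0,0,0],"hand": 255},
    {"travel": [0,0,-79],"rotation": [0,0,0],"hand": 255},
    {"travel": [0,0,-79],"rotation": [0,0,0],"hand": 255},
    {"travel": [0,0,-79],"rotation": [0,0,0],"hand": 90},
    {"travel": [0,0,-79],"rotation": [0,0,0],"hand": 90},
    {"travel": [0,0,-79],"rotation": [0,0,0],"hand": 90},
    {"travel": [0,0,-79],"rotation": [0,0,0],"hand": 90},
  ],
)

```text
time: 9.85
ee_pos: [0.6491, 0.049, 0.1809]
eef_rot: [2.398, 2.03, 0.0]
contact_force: [-0.9, -0.7, 0.3]
gripper_width: 0.0554
grip_force: 0.0
```

>>> play_rows(
  moves=[
    {"travel": [0,0,45],"rotation": [0,0,0],"hand": 90},
    {"travel": [0,0,90],"rotation": [0,0,0],"hand": 0},
    {"travel": [-30,-21,125],"rotation": [0,0,0],"hand": 0},
    {"travel": [-65,-46,150],"rotation": [0,0,0],"hand": 0},
    {"travel": [-104,-73,150],"rotation": [0,0,0],"hand": 0},
    {"travel": [-143,-100,150],"rotation": [0,0,0],"hand": 0},
    {"travel": [-182,-128,150],"rotation": [0,0,0],"hand": 0},
    {"travel": [-218,-154,150],"rotation": [0,0,0],"hand": 0},
    {"travel": [-243,-171,150],"rotation": [0,0,0],"hand": 0},
    {"travel": [-243,-171,150],"rotation": [0,0,0],"hand": 0},
  ],
)

```text
time: 10.85
ee_pos: [0.4028, -0.1229, 0.3306]
eef_rot: [-2.399, -2.025, 0.003]
contact_force: [-0.3, 0.0, -0.0]
gripper_width: 0.0854
grip_force: 0.0
```

>>> play_rows(
  moves=[
    {"travel": [0,0,-30],"rotation": [0,0,0],"hand": 0},
    {"travel": [0,0,-30],"rotation": [0,0,0],"hand": 0},
  ],
)

```text
time: 11.05
ee_pos: [0.4053, -0.1215, 0.299]
eef_rot: [-2.396, -2.027, 0.002]
contact_force: [-0.9, 0.7, -0.4]
gripper_width: 0.0856
grip_force: 0.0
```

```bash
python3 - <<'E'
from h import *
d=cap('wrist','t1'); s=cap('scene','t1s'); a=d['img']
print(manip.sense()['ee_pos'],manip.sense()['gripper_width'])
h=cv2.cvtColor(a,cv2.COLOR_BGR2HSV)[:400]; m=cv2.inRange(h,(0,120,60),(12,255,255))|cv2.inRange(h,(170,120,60),(180,255,255))
c=max(cv2.findContours(m,0,2)[0],key=cv2.contourArea); (u,v),r=cv2.minEnclosingCircle(c)
print(u,v,r,ray(d,u,v,.03),proj(d,[[.4056,-.1218,.03]]))
cv2.imwrite('pics/t1c.png',np.hstack([cv2.resize(a,(427,320)),cv2.resize(s['img'][170:330,210:370],(320,320))]))
E
```

```text
[ 0.40628894 -0.12168519  0.30065128] 0.08530126342444447
604.5 370.5 40.131134033203125 [ 0.57817811 -0.23352921  0.03      ] [[309.64097463 247.76067471]]
```

```bash
python3 - <<'E'
from h import *
d=cap('wrist'); a=d['img']
h=cv2.cvtColor(a,cv2.COLOR_BGR2HSV)[150:340,210:410]; m=cv2.inRange(h,(0,120,40),(12,255,255))|cv2.inRange(h,(170,120,40),(180,255,255))
c=max(cv2.findContours(m,0,2)[0],key=cv2.contourArea); (u,v),r=cv2.minEnclosingCircle(c); u+=210;v+=150
print(u,v,r,ray(d,u,v,.03))
E
```

```text
310.47474670410156 254.0 49.56571960449219 [ 0.40685787 -0.12658877  0.03      ]
```

>>> play_rows(
  newtons=30,
  moves=[
    {"travel": [0,-2,-45],"rotation": [0,0,0],"hand": 0},
    {"travel": [0,-2,-90],"rotation": [0,0,0],"hand": 0},
    {"travel": [0,-2,-115],"rotation": [0,0,0],"hand": 0},
    {"travel": [0,-2,-123],"rotation": [0,0,0],"hand": 0},
    {"travel": [0,-2,-123],"rotation": [0,0,0],"hand": 255},
    {"travel": [0,-2,-123],"rotation": [0,0,0],"hand": 255},
    {"travel": [0,-2,-123],"rotation": [0,0,0],"hand": 255},
    {"travel": [0,-2,-123],"rotation": [0,0,0],"hand": 255},
    {"travel": [0,-2,-123],"rotation": [0,0,0],"hand": 255},
    {"travel": [0,-2,-123],"rotation": [0,0,0],"hand": 255},
  ],
)

```text
time: 12.2
ee_pos: [0.4067, -0.1243, 0.1789]
eef_rot: [2.396, 2.028, 0.002]
contact_force: [0.4, -0.3, 9.6]
gripper_width: 0.0605
grip_force: 33.5
```

>>> play_rows(
  moves=[
    {"travel": [0,0,30],"rotation": [0,0,0],"hand": 255},
    {"travel": [0,0,75],"rotation": [0,0,0],"hand": 255},
    {"travel": [0,0,115],"rotation": [0,0,0],"hand": 255},
    {"travel": [40,16,120],"rotation": [0,0,0],"hand": 255},
    {"travel": [82,32,120],"rotation": [0,0,0],"hand": 255},
    {"travel": [124,48,120],"rotation": [0,0,0],"hand": 255},
    {"travel": [166,64,115],"rotation": [0,0,0],"hand": 255},
    {"travel": [206,80,100],"rotation": [0,0,0],"hand": 255},
    {"travel": [230,90,75],"rotation": [0,0,0],"hand": 255},
    {"travel": [230,90,60],"rotation": [0,0,0],"hand": 255},
  ],
)

```text
time: 13.2
ee_pos: [0.6389, -0.0326, 0.2369]
eef_rot: [2.394, 2.031, 0.004]
contact_force: [-0.9, -0.7, -0.8]
gripper_width: 0.0603
grip_force: 33.7
```

>>> play_rows(
  moves=[
    {"travel": [0,0,-30],"rotation": [0,0,0],"hand": 255},
    {"travel": [0,0,-49],"rotation": [0,0,0],"hand": 255},
    {"travel": [0,0,-55],"rotation": [0,0,0],"hand": 255},
    {"travel": [0,0,-55],"rotation": [0,0,0],"hand": 255},
  ],
)

```text
time: 13.6
ee_pos: [0.6347, -0.0342, 0.1831]
eef_rot: [-2.397, -2.028, 0.003]
contact_force: [0.0, -0.4, -0.4]
gripper_width: 0.0603
grip_force: 35.0
```

>>> play_rows(
  moves=[
    {"travel": [0,0,0],"rotation": [0,0,0],"hand": 35},
    {"travel": [0,0,0],"rotation": [0,0,0],"hand": 35},
    {"travel": [0,0,0],"rotation": [0,0,0],"hand": 35},
    {"travel": [0,0,40],"rotation": [0,0,0],"hand": 35},
    {"travel": [0,0,85],"rotation": [0,0,0],"hand": 0},
    {"travel": [0,0,130],"rotation": [0,0,0],"hand": 0},
    {"travel": [-45,5,150],"rotation": [0,0,5],"hand": 0},
    {"travel": [-90,10,150],"rotation": [0,0,9.5],"hand": 0},
    {"travel": [-135,16,150],"rotation": [0,0,9.5],"hand": 0},
    {"travel": [-180,22,150],"rotation": [0,0,9.5],"hand": 0},
  ],
)

```text
time: 14.6
ee_pos: [0.4541, -0.0118, 0.3331]
eef_rot: [2.221, 2.221, 0.001]
contact_force: [1.2, -0.2, -0.2]
gripper_width: 0.0854
grip_force: 0.0
```

>>> play_rows(
  moves=[
    {"travel": [-11,0,0],"rotation": [0,0,0],"hand": 0},
    {"travel": [-11,0,0],"rotation": [0,0,0],"hand": 0},
  ],
)

```text
time: 14.8
ee_pos: [0.4431, -0.0118, 0.3329]
eef_rot: [-2.221, -2.221, 0.001]
contact_force: [-0.1, -0.2, 0.5]
gripper_width: 0.0856
grip_force: 0.0
```

```bash
python3 - <<'E'
from h import *
d=cap('wrist'); s=cap('scene'); a=d['img']
print(manip.sense()['ee_pos'],manip.sense()['gripper_width'])
h=cv2.cvtColor(a,cv2.COLOR_BGR2HSV)[:420,150:470]; m=cv2.inRange(h,(45,80,20),(95,255,255))
c=max(cv2.findContours(m,0,2)[0],key=cv2.contourArea); (u,v),r=cv2.minEnclosingCircle(c); u+=150
print(u,v,r,ray(d,u,v,.106),proj(d,[[.4453,-.0121,.106]]))
cv2.imwrite('pics/j1.png',np.hstack([cv2.resize(a,(427,320)),cv2.resize(s['img'][170:330,210:370],(320,320))]))
E
```

```text
[ 0.44647924 -0.01234186  0.33335974] 0.08565973530035807
312.5 274.5 42.57356643676758 [ 0.44560679 -0.01397819  0.106     ] [[311.88384317 270.90356263]]
```

View pics/j1.png

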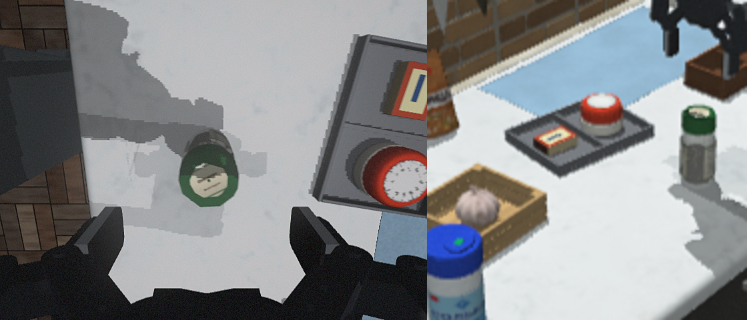

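The matchbox and timer lie flat in separate tray compartments. The green cap's centre at (312,274) agrees to 2 mm, so I'll grip the jar.

>>> play_rows(
  newtons=35,
  moves=[
    {"travel": [0,-1,-45],"rotation": [0,0,0],"hand": 0},
    {"travel": [0,-1,-90],"rotation": [0,0,0],"hand": 0},
    {"travel": [0,-1,-112],"rotation": [0,0,0],"hand": 0},
    {"travel": [0,-1,-112],"rotation": [0,0,0],"hand": 0},
    {"travel": [0,-1,-112],"rotation": [0,0,0],"hand": 255},
    {"travel": [0,-1,-112],"rotation": [0,0,0],"hand": 255},
    {"travel": [0,-1,-112],"rotation": [0,0,0],"hand": 255},
    {"travel": [0,-1,-112],"rotation": [0,0,0],"hand": 255},
    {"travel": [0,-1,-112],"rotation": [0,0,0],"hand": 255},
    {"travel": [0,-1,-112],"rotation": [0,0,0],"hand": 255},
  ],
)

```text
time: 15.9
ee_pos: [0.446, -0.0131, 0.2221]
eef_rot: [2.219, 2.219, 0.003]
contact_force: [0.6, 0.8, 7.7]
gripper_width: 0.0442
grip_force: 34.1
```

>>> play_rows(
  moves=[
    {"travel": [0,0,25],"rotation": [0,0,0],"hand": 255},
    {"travel": [0,0,65],"rotation": [0,0,0],"hand": 255},
    {"travel": [10,-22,90],"rotation": [0,0,0],"hand": 255},
    {"travel": [29,-64,90],"rotation": [0,0,0],"hand": 255},
    {"travel": [48,-106,90],"rotation": [0,0,0],"hand": 255},
    {"travel": [67,-148,90],"rotation": [0,0,0],"hand": 255},
    {"travel": [86,-190,90],"rotation": [0,0,0],"hand": 255},
    {"travel": [105,-232,90],"rotation": [0,0,0],"hand": 255},
    {"travel": [124,-272,90],"rotation": [0,0,0],"hand": 255},
    {"travel": [142,-311,90],"rotation": [0,0,-1.5],"hand": 255},
  ],
)

```text
time: 16.9
ee_pos: [0.5874, -0.3259, 0.3113]
eef_rot: [2.251, 2.191, 0.0]
contact_force: [-0.6, 0.7, -0.9]
gripper_width: 0.0443
grip_force: 34.6
```

>>> play_rows(
  moves=[
    {"travel": [0,0,0],"rotation": [0,0,0],"hand": 255},
    {"travel": [0,0,-10],"rotation": [0,0,0],"hand": 255},
    {"travel": [0,0,-10],"rotation": [0,0,0],"hand": 255},
  ],
)

```text
time: 17.2
ee_pos: [0.5857, -0.3226, 0.299]
eef_rot: [-2.247, -2.19, 0.001]
contact_force: [-0.4, 0.8, -1.7]
gripper_width: 0.0448
grip_force: 34.6
```

```bash
python3 - <<'E'
from h import *
import pickle
d=cap('wrist'); s=cap('scene'); a=d['img']; pickle.dump((d,s),open('c.pkl','wb'))
print(manip.sense()['ee_pos'],manip.sense()['gripper_width'],manip.sense()['contact_force'])
c=np.array([.5876,-.2885]); t=np.radians(-1.5);Rz=np.array([[np.cos(t),-np.sin(t)],[np.sin(t),np.cos(t)]])
q=[[*(c+Rz@[x,y]),.04] for x in(-.039,.039) for y in(0,.075)]
print(proj(d,q)/[1.5,1.5]); q2=[[*(c+Rz@[x,y]),.04] for x in(-.039,.039) for y in(-.075,.075)]
print((proj(s,q2)-[310,150])*3.2)
cv2.imwrite('pics/c1.png',np.hstack([cv2.resize(a,(427,320)),cv2.resize(s['img'][150:250,310:410],(320,320))]))
E
```

```text
[ 0.58615811 -0.32240588  0.30000169] 0.0445990136857229 [ 0.16517167 -0.3399684  -0.04154986]
[[159.48791291 128.36181576]
 [155.00431483  28.15862909]
 [254.98315075 128.44049864]
 [259.69086571  28.10456043]]
[[244.91218745 133.43630424]
 [150.93099704 186.66048579]
 [181.66714853 110.67731739]
 [ 86.6138601  161.42654293]]
```

View pics/c1.png

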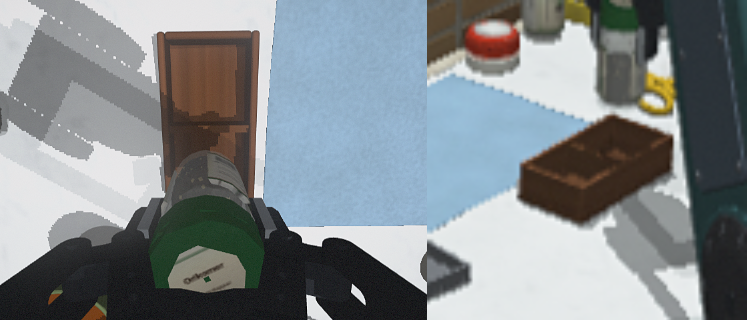

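The rim corners at (158,32) and (260,32) and the divider at row 124 match the prediction to about 3 mm, inside the ±10 mm of play. I'll lower the jar.

>>> play_rows(
  moves=[
    {"travel": [1,-1,-25],"rotation": [0,0,0],"hand": 255},
    {"travel": [1,-1,-45],"rotation": [0,0,0],"hand": 255},
    {"travel": [1,-1,-60],"rotation": [0,0,0],"hand": 255},
    {"travel": [1,-1,-69],"rotation": [0,0,0],"hand": 255},
    {"travel": [1,-1,-73],"rotation": [0,0,0],"hand": 255},
    {"travel": [1,-1,-73],"rotation": [0,0,0],"hand": 255},
  ],
)

```text
time: 17.9
ee_pos: [0.5881, -0.3247, 0.2285]
eef_rot: [2.25, 2.192, -0.0]
contact_force: [-0.0, 0.1, -1.1]
gripper_width: 0.0442
grip_force: 34.8
```

>>> play_rows(
  moves=[
    {"travel": [0,0,0],"rotation": [0,0,0],"hand": 60},
    {"travel": [0,0,0],"rotation": [0,0,0],"hand": 0},
    {"travel": [0,0,0],"rotation": [0,0,0],"hand": 0},
    {"travel": [0,0,25],"rotation": [0,0,0],"hand": 0},
    {"travel": [0,0,65],"rotation": [0,0,0],"hand": 0},
    {"travel": [0,0,105],"rotation": [0,0,0],"hand": 0},
    {"travel": [-45,12,105],"rotation": [0,0,0],"hand": 0},
    {"travel": [-90,24,105],"rotation": [0,0,0],"hand": 0},
    {"travel": [-135,36,105],"rotation": [0,0,0],"hand": 0},
    {"travel": [-178,46,105],"rotation": [0,0,0],"hand": 0},
  ],
)

```text
time: 18.9
ee_pos: [0.4082, -0.2781, 0.3328]
eef_rot: [2.25, 2.193, -0.0]
contact_force: [-0.5, -1.3, -0.2]
gripper_width: 0.0855
grip_force: 0.0
```

>>> play_rows(
  moves=[
    {"travel": [-30,7,0],"rotation": [0,0,0],"hand": 0},
    {"travel": [-30,7,0],"rotation": [0,0,0],"hand": 0},
    {"travel": [-30,7,0],"rotation": [0,0,0],"hand": 0},
  ],
)

```text
time: 19.2
ee_pos: [0.3799, -0.2722, 0.3332]
eef_rot: [2.25, 2.19, 0.0]
contact_force: [1.1, -0.4, -0.5]
gripper_width: 0.0857
grip_force: 0.0
```

```bash
python3 - <<'E'
from h import *
d=cap('wrist'); s=cap('side'); a=d['img']
print(manip.sense()['ee_pos'],manip.sense()['gripper_width'])
p=proj(d,[[.3803,-.2713,.109]])[0]; print(p)
h=cv2.cvtColor(a,cv2.COLOR_BGR2HSV); x0,y0=(p-60).astype(int); roi=h[y0:y0+120,x0:x0+120]
m=cv2.morphologyEx(cv2.inRange(roi,(0,0,150),(179,40,255)),cv2.MORPH_OPEN,np.ones((5,5)))
for c in cv2.findContours(m,0,2)[0]:
    if cv2.contourArea(c)>800:
        (u,v),r=cv2.minEnclosingCircle(c); print(u+x0,v+y0,r,cv2.contourArea(c),ray(d,u+x0,v+y0,.109))
cv2.imwrite('pics/w1.png',np.hstack([cv2.resize(a,(427,320)),cv2.resize(s['img'][160:280,260:380],(320,320))]))
E
```

```text
[ 0.38109536 -0.27278671  0.33316483] 0.08532973970036314
[307.29149781 269.88590497]
306.5 268.5 84.14580535888672 8965.5 [ 0.37993673 -0.27057902  0.109     ]
```

View pics/w1.png

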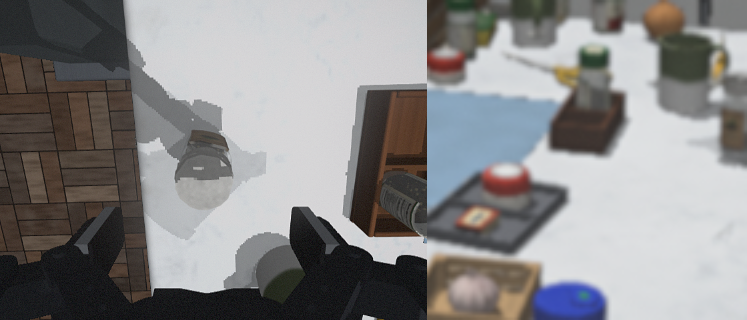

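The green jar stands upright in the dark crate, and the white cap is where predicted. The mug's rim shows near (270,245) below the right finger, so I'll check that clearance.

```bash
python3 - <<'E'
from h import *
d=cap('wrist'); s=cap('side')
for u,v in((275,245),(257,265),(262,252)): print([ray(d,u*1.5,v*1.5,z)[:2].round(3) for z in(0,.05,.101)])
# side view: mug rim extremes, crop scale 320/120
for u,v in((658,45),(720,45),(688,40),(688,112)): print('side',[ray(s,260+(u-427)*.375,160+v*.375,z)[:2].round(3) for z in(0,.101)])
E
```

```text
[array([ 0.464, -0.396]), array([ 0.45 , -0.365]), array([ 0.437, -0.332])]
[array([ 0.442, -0.424]), array([ 0.433, -0.388]), array([ 0.423, -0.351])]
[array([ 0.448, -0.406]), array([ 0.437, -0.372]), array([ 0.427, -0.338])]
side [array([ 0.551, -0.692]), array([ 0.504, -0.394])]
side [array([ 0.451, -0.718]), array([ 0.418, -0.416])]
side [array([ 0.507, -0.73 ]), array([ 0.465, -0.427])]
side [array([ 0.457, -0.402]), array([ 0.423, -0.143])]
```

The nearest part of the mug is more than 5 cm from the fingers, and its top is below the gripper's body. I'll grip the white jar.

>>> play_rows(
  newtons=35,
  moves=[
    {"travel": [0,0,-45],"rotation": [0,0,0],"hand": 0},
    {"travel": [0,0,-90],"rotation": [0,0,0],"hand": 0},
    {"travel": [0,0,-112],"rotation": [0,0,0],"hand": 0},
    {"travel": [0,0,-112],"rotation": [0,0,0],"hand": 0},
    {"travel": [0,0,-112],"rotation": [0,0,0],"hand": 255},
    {"travel": [0,0,-112],"rotation": [0,0,0],"hand": 255},
    {"travel": [0,0,-112],"rotation": [0,0,0],"hand": 255},
    {"travel": [0,0,-112],"rotation": [0,0,0],"hand": 255},
    {"travel": [0,0,-112],"rotation": [0,0,0],"hand": 255},
    {"travel": [0,0,-112],"rotation": [0,0,0],"hand": 255},
  ],
)

```text
time: 20.4
ee_pos: [0.3807, -0.2725, 0.2222]
eef_rot: [2.248, 2.19, 0.0]
contact_force: [0.7, 0.8, 7.2]
gripper_width: 0.0453
grip_force: 33.9
```

>>> play_rows(
  moves=[
    {"travel": [0,0,25],"rotation": [0,0,0],"hand": 255},
    {"travel": [0,0,65],"rotation": [0,0,0],"hand": 255},
    {"travel": [10,3,90],"rotation": [0,0,0],"hand": 255},
    {"travel": [50,8,90],"rotation": [0,0,0],"hand": 255},
    {"travel": [95,15,90],"rotation": [0,0,0],"hand": 255},
    {"travel": [140,21,90],"rotation": [0,0,0],"hand": 255},
    {"travel": [180,21,85],"rotation": [0,0,0],"hand": 255},
    {"travel": [208,21,80],"rotation": [0,0,0],"hand": 255},
    {"travel": [208,21,80],"rotation": [0,0,0],"hand": 255},
    {"travel": [208,21,80],"rotation": [0,0,0],"hand": 255},
  ],
)

```text
time: 21.4
ee_pos: [0.588, -0.2507, 0.3008]
eef_rot: [-2.249, -2.193, 0.001]
contact_force: [-0.4, 0.1, -1.3]
gripper_width: 0.045
grip_force: 35.3
```

>>> play_rows(
  moves=[
    {"travel": [0,0,-25],"rotation": [0,0,0],"hand": 255},
    {"travel": [0,0,-45],"rotation": [0,0,0],"hand": 255},
    {"travel": [0,0,-60],"rotation": [0,0,0],"hand": 255},
    {"travel": [0,0,-69],"rotation": [0,0,0],"hand": 255},
    {"travel": [0,0,-73],"rotation": [0,0,0],"hand": 255},
    {"travel": [0,0,-73],"rotation": [0,0,0],"hand": 255},
  ],
)

```text
time: 22.0
ee_pos: [0.5877, -0.2513, 0.2286]
eef_rot: [2.25, 2.192, -0.0]
contact_force: [-0.5, 0.1, -1.1]
gripper_width: 0.0452
grip_force: 35.3
```

>>> play_rows(
  moves=[
    {"travel": [0,0,0],"rotation": [0,0,0],"hand": 60},
    {"travel": [0,0,0],"rotation": [0,0,0],"hand": 0},
    {"travel": [0,0,0],"rotation": [0,0,0],"hand": 0},
    {"travel": [0,0,25],"rotation": [0,0,0],"hand": 0},
    {"travel": [0,0,65],"rotation": [0,0,0],"hand": 0},
    {"travel": [0,0,105],"rotation": [0,0,0],"hand": 0},
    {"travel": [-20,-45,120],"rotation": [0,0,0],"hand": 0},
    {"travel": [-40,-85,130],"rotation": [0,0,0],"hand": 0},
    {"travel": [-40,-85,130],"rotation": [0,0,0],"hand": 0},
  ],
)

```text
time: 22.9
ee_pos: [0.5467, -0.3408, 0.3602]
eef_rot: [2.25, 2.184, -0.003]
contact_force: [-0.7, -0.4, -0.4]
gripper_width: 0.0857
grip_force: 0.0
```

```bash
python3 - <<'E'
from h import *
s=cap('scene')['img'][160:360,190:430]; d=cap('side')['img'][160:360,230:390]; w=cap('wrist')['img']
cv2.imwrite('pics/f.png',np.hstack([cv2.resize(s,(360,300)),cv2.resize(d,(240,300)),cv2.resize(w[:300,200:400],(200,300))]))
print(manip.sense()['ee_pos'],manip.sense()['contact_force'])
E
```

```text
[ 0.54775755 -0.335901    0.35746688] [ 0.17988306  0.37087062 -0.73124186]
```

View pics/f.png

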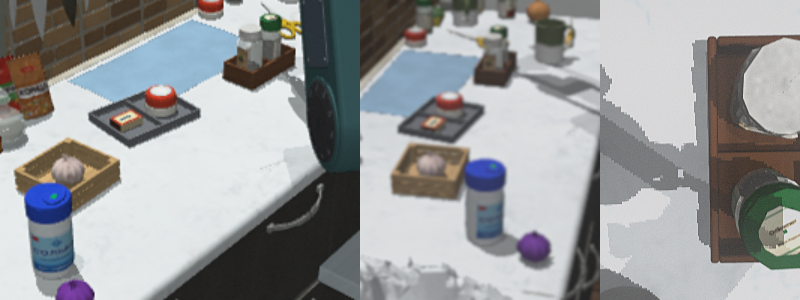

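In all three views the jars stand upright in separate compartments, the timer and matchbox lie flat either side of the tray divider, and the garlic is upright in its crate. The salt shaker and mug are where they were. I'll hand it in.

```bash
python3 -c "
from bench import finish_job
print(finish_job())"
```

```text
the job is handed in; nothing more can be done
None
```

All five things are sorted, set down and released, the salt shaker and mug were left where they stood, and the job is handed in at about 23 s on the robot's clock; no verdict came back.

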